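# Seal the bench steriliser with one turn of its hand wheel

## Task

The lid of the bench steam steriliser is down but not yet tight on its gasket: push the hand wheel round by its upright red handle, clockwise seen from above, through exactly one full turn, so that the handle ends where it began. Push the handle gently and steadily with the fingertips or the outside of the fingers; do not pinch or grip it. Leave everything else on the bench where it stands, and finish with the hand clear of everything.

Things in the scene. Friction and masses are not known exactly. Their poses are not given: they have to be found in the camera images.
- steriliser: Fixed round stainless bench steam steriliser, 264 mm across its flange. Origin on the bench under the wheel's axis, z up; its white control box (up to 143 mm out, 108 mm high) is on its own -x side. A grey cross-beam, 326 mm long along its y and 36 mm wide, runs over the lid, top at 202 mm (nuts on its ends 212 mm); gauge and valves on the lid stay below 203 mm.
- wheel_hub (a point): Point on the hand wheel's vertical axis, on top of its hub, 239 mm above the bench. The level black wheel: rim bar 16 mm thick on a 75 mm radius, rim top 234 mm above the bench, three steel spokes 12 mm thick, hub 40 mm across; the 16 mm thick screw end stands up to 25 mm above the hub and sinks 2 mm per turn.
- handle: Red upright revolving handle of the wheel: a round grip 22 mm in diameter (24 mm over a bead near the top), 57 mm tall, standing on the rim at the end of one spoke, its axis 75 mm from the wheel's axis. Origin on its axis at its foot, 236 mm above the bench; top at 293 mm. It spins freely about its own axis (its yaw means nothing) and goes round with the wheel on a level circle.
- wheel (a joint): Angle of the hand wheel in rad, growing clockwise seen from above (the tightening direction); at 0 the handle stands on the steriliser's own -x side. Starts between -2.8 and 2.8, can turn from -4.5 to 12 with steady friction (about 5 N at the handle) and stays where it is left. One full turn adds 6.283.
- media_bottle: Loose amber bottle with blue cap, 76 mm across, 140 mm tall. Origin at the centre of its underside.
- dish_stack: Loose stack of three lidded Petri dishes, 88 mm across, 45 mm tall. Origin at the centre of its underside.
- tape_roll: Loose roll of paper indicator tape lying flat, 96 mm across, 19 mm high. Origin at the centre of its underside.
- timer: Loose white bench timer, 60 x 70 mm, 21 mm high. Origin at the centre of its underside.
- tip_box: Loose blue pipette-tip box with clear lid, 85 x 122 mm, 70 mm tall. Origin at the centre of its underside.
- tube_rack: Loose orange rack with eight capped tubes, 70 x 150 mm, 102 mm tall. Origin at the centre of its underside.

How it is judged:
By the outcome, as a careful person would: the job done as asked, in the order asked, and still so for the second after the job is handed in, with the robot touching nothing.
It also fails if it takes over 54 s, if anything falls off the work surface, if the arm or the gripper's body presses on something with over 40 N, if the wrist force passes 120 N, or if a joint passes its speed limit or range.

## Robot

A 6-joint arm with a two-finger parallel gripper is mounted at the origin on the work surface. World frame = base frame: x ahead of the robot, y to its left, z up, the work surface at z = 0. Lengths are in m, angles in degrees, forces in N, time in s.
With the tool pointing down it reaches from about 0.4 to 0.825 m from the base axis. Payload 7 kg.
Tool frame: the origin (TCP) lies midway between the tips of the shut fingers; the grasp point (between the pads) lies 19 mm behind it; z points along the fingers, y is the line along which they close (so a half turn about z gives the same grasp; the last joint's range is limited). The gripper opens to 88 mm and grips with 3 to 60 N. Pads are 19 mm wide; open, the fingers measure 130 mm over their backs; the gripper's body (78 mm by 193 mm) begins 47 mm behind the grasp point.
Start: joints at [85.262, 20.546, 0.682, 0, -70.136, -16.507], TCP at [0.245, 0.629, 0.227] pointing down, gripper open.
Joint ranges: [-176.03, 176.03], [-82.01, 121.73], [-58.28, 71.71], [-173.87, 95.51], [-174.79, -0.11], [-173.66, 173.66]. Speed limits (degrees/s): [136.94, 136.94, 172.46, 180, 180, 180].

## Interface

Orientations are given as [roll, pitch, yaw] about the fixed x, y, z axes, in that order (R = Rz(yaw) Ry(pitch) Rx(roll)).
In Python, from plant import r gives the robot as it stands.
- The arm moves only by the tool drive_tool, never from a script. Its argument "commands" is a list of rows, each an object of numbers: "hand": the closure, from 0 (fully open) to 1 (shut); "tx", "ty", "tz": the shift along the world's x, y, z scaled (see below); "turn": the turn about the world's z scaled (see below). A call has 1 to 10 rows; each row is the pose to reach, as a shift and turn from the pose commanded when the call began; what a row does not reach only later rows make up. The controller multiplies each number of a shift by 0.6 m and each number of a turn by 90 degrees. A row lasts 1/10 s, in which the tool goes at most 50 mm and 8.59 degrees, less where a joint would pass 70% of its speed; a pose out of reach is approached as far as the arm can. A call with a number of a shift or a turn outside -1 to 1 is refused whole. A call with a gripper value outside its range is refused whole. The fingers move at their own pace and stop on an object; "grip_force" is the grip in N (left out, the last holds). Time passes only in rows, so rows that repeat a pose let the fingers close. It gives the time, the measured TCP pose, the force, the opening and the grip force at its end, in the units of the state.
- r.get_state(): the state, without advancing time (a new reading comes with each control period).
- r.capture(name): name is "scene" or "top"; returns a dict with "frame" (384x512x3 uint8, red, green, blue), "fx", "fy", "cx", "cy" (pixels), "world_from_camera" (4x4, takes a point from camera to world coordinates). Camera axes: x right, y down, z forward; pixel columns grow to the right and rows downward; lengths in m; the calibration is good to about 2 mm. A picture is of the moment at which its call begins. There is no depth.
- r.close_job(): hands the job in; it is judged then, once.
Trained networks look in the newest picture that a camera, given by its name, has taken for a name from the list of things; names that differ only in an ending like _2 or _b are one class to them, and where a whole thing is asked for, a point or a joint stands for the part that bears it (a point fixed in the world has none). Each returns a list of dicts, best first, with "score" (0 to 1); they miss things now and then, are a little off and sometimes report something else, mostly with a low value. They report only what shows in the picture. A call takes as long as a camera call.
- r.trace(label, camera): "pixels" (384x512 bool, what is visible of it) and "extent" ([left, top, right, bottom] in pixels, round what is visible of it).
The state is a dict: "time_s": time; "joints": joint angles; "qd": joint speeds; "joint_torque": joint torques, N m; "tcp_pos": TCP position; "eef_rot": TCP orientation; "contact_force": force on the tool from outside, world axes, zero at the start; "moment": the same for the moment, N m; "gripper_width": finger opening in m; "gripper_force": force on a finger pad.
Only numpy, scipy, OpenCV 4.12 (cv2) and the standard library are available. Lean on these libraries where they do the work, as an engineer would, in place of code of your own. Each camera call takes 0.05 s, during which the arm holds its last target. There are 200 camera calls.

## Working session

There is one attempt and no reset: what is moved stays moved. The work goes in short steps, Python scripts to look and compute and a tool call to move; the robot and the scene stay as the last step left them, time stands still between calls to the robot, and variables do not carry over. Pictures are saved under pics/ and viewed, at most 10 in all, crops included, and the job is handed in when it is done.

Besides the shell and the picture viewer there is one more tool, called after "Request:" by a JSON object that holds its "method" and its "body", one argument or row to a line. drive_tool: Moves the arm, as the interface text tells. Its arguments: {"type":"object","properties":{"commands":{"type":"array"},"grip_force":{"type":"number"}},"required":["commands"]}

```bash
mkdir -p pics; ls; python3 - <<'E'
from plant import r
import cv2,numpy as np
np.set_printoptions(precision=4,suppress=True)
ims=[]
for n in("scene","top"):
    c=r.capture(n); ims.append(c["frame"][:,:,::-1]); print(n,c["fx"],c["fy"],c["cx"],c["cy"]);print(np.array(c["world_from_camera"]))
    for l in("wheel_hub","handle","steriliser","media_bottle","tube_rack","tip_box"):
        for d in r.trace(l,n)[:2]:
            ys,xs=np.nonzero(d["pixels"]); print(l,round(d["score"],2),d["extent"],xs.mean().round(1),ys.mean().round(1))
    cv2.imwrite(f"pics/{n}0.png",cv2.resize(ims[-1],(800,600)))
print(r.get_state())
E
```

```text
pics
scene 385.730227866921 385.730227866921 257.40713746735724 190.64013663307014
[[-0.2268  0.8189 -0.5272  1.1441]
 [ 0.9738  0.1827 -0.135   0.1679]
 [-0.0142 -0.544  -0.8389  1.0994]
 [ 0.      0.      0.      1.    ]]
wheel_hub 0.78 [205.9, 148.8, 270.7, 195.0] 239.3 171.3
handle 0.61 [184.8, 161.7, 201.1, 179.2] 192.7 168.5
handle 0.42 [207.0, 158.8, 214.6, 171.8] 213.0 163.3
steriliser 0.8 [190.2, 147.2, 297.4, 248.9] 243.3 193.4
steriliser 0.68 [152.0, 160.3, 182.8, 200.0] 167.3 182.9
media_bottle 0.95 [154.2, 161.8, 182.4, 200.5] 167.2 183.4
tube_rack 0.76 [72.4, 163.7, 127.9, 196.9] 100.5 182.8
tip_box 0.98 [391.2, 220.9, 442.7, 265.3] 416.4 242.6
top 404.4925781010248 404.4925781010248 256.56913785110936 196.46710941751337
[[ 0.0272 -0.9906  0.1342  0.3711]
 [-0.9995 -0.0246  0.0207 -0.0176]
 [-0.0172 -0.1347 -0.9907  1.5353]
 [ 0.      0.      0.      1.    ]]
wheel_hub 0.75 [242.9, 175.4, 297.0, 224.3] 268.4 199.8
handle 0.64 [288.3, 189.9, 294.7, 196.1] 291.4 191.4
media_bottle 0.75 [328.9, 200.6, 354.7, 222.3] 339.6 211.8
tube_rack 0.67 [379.4, 194.0, 426.6, 219.7] 400.5 204.3
tip_box 0.95 [102.0, 183.6, 147.8, 213.3] 124.8 198.1
{'time_s': 0.7, 'joints': array([ 85.2617,  20.5467,   0.6808,   0.0007, -70.1361, -16.5057]), 'qd': array([-0.096 , -0.0411,  0.0562,  0.0158, -0.0115, -0.0278]), 'joint_torque': array([  0.0003, -58.2166,  29.3251,   7.001 ,   0.0125,  -0.    ]), 'tcp_pos': array([0.2446, 0.6291, 0.2266]), 'eef_rot': array([179.9983,  -0.0012, -21.2437]), 'contact_force': array([ 0.4018, -0.3746, -0.1474]), 'moment': array([ 0.0011,  0.0123, -0.0046]), 'gripper_force': 0.0, 'gripper_width': 0.08744633824537783}
```

View pics/scene0.png

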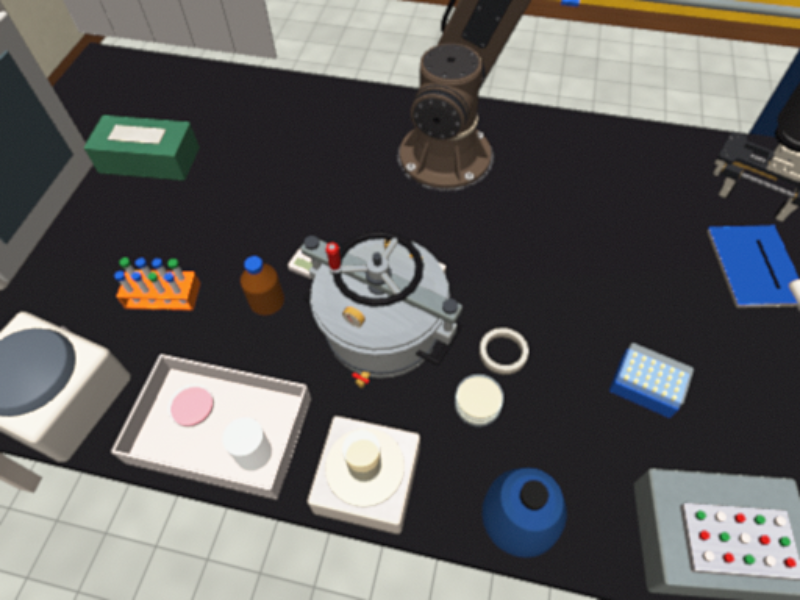

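View pics/top0.png

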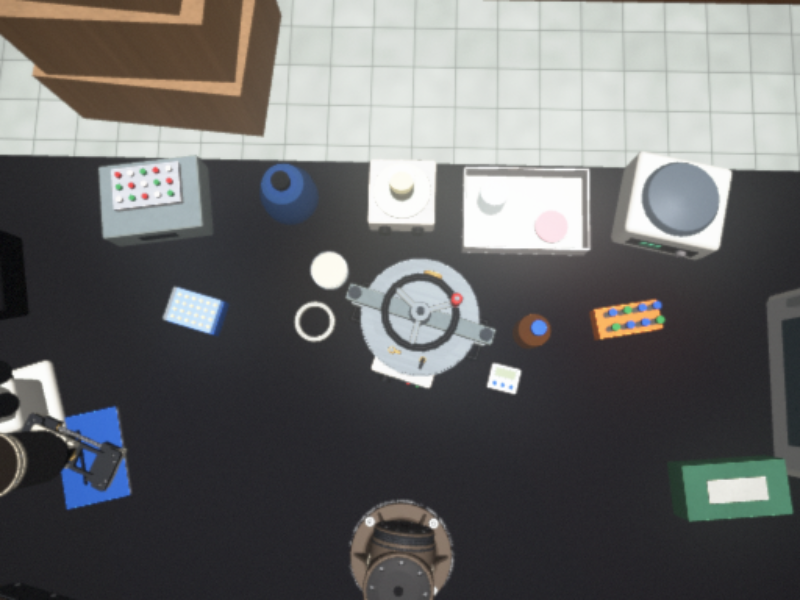

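The scene view shows the red handle at about (333,255) and the hub at (377,268). In the top view the hub is at about (420,311) and the handle at (457,298), so the handle is on the robot's right (-y), slightly ahead. Next I'll work out positions from both cameras.

```bash
cat > h.py <<'E'
from plant import r
import cv2,numpy as np
from scipy.optimize import least_squares
np.set_printoptions(precision=4,suppress=True)
def ray(c,u,v,z):
    T=np.array(c["world_from_camera"]); d=T[:3,:3]@[(u-c["cx"])/c["fx"],(v-c["cy"])/c["fy"],1]
    return (T[:3,3]+d*(z-T[2,3])/d[2])[:2]
def proj(c,P):
    T=np.array(c["world_from_camera"]); q=(np.atleast_2d(P)-T[:3,3])@T[:3,:3]
    return np.c_[q[:,0]/q[:,2]*c["fx"]+c["cx"],q[:,1]/q[:,2]*c["fy"]+c["cy"]]
def red(c,box):
    f=cv2.cvtColor(c["frame"],cv2.COLOR_RGB2HSV); m=(((f[...,0]<8)|(f[...,0]>172))&(f[...,1]>150)&(f[...,2]>70)).astype(np.uint8)
    k=np.zeros_like(m); k[box[1]:box[3],box[0]:box[2]]=1; m*=k
    n,l,s,ce=cv2.connectedComponentsWithStats(m)
    i=1+np.argmax(s[1:,4]); return s[i],ce[i]
def model(x,y):  # surface points of handle cylinder
    a=np.linspace(0,2*np.pi,24,endpoint=False)
    return np.array([[x+.011*np.cos(t),y+.011*np.sin(t),z] for t in a for z in (.238,.293)])
def handle(obs): # obs: list of (cam, stats box); fit bbox centres
    def f(p):
        o=[]
        for c,s in obs:
            q=proj(c,model(*p)); o+=[q[:,0].min()-s[0]+.5,q[:,0].max()-s[0]-s[2]+.5,q[:,1].min()-s[1]+.5,q[:,1].max()-s[1]-s[3]+.5]
        return o
    s=least_squares(f,[.55,-.05],loss="soft_l1"); return s.x,s.fun
E
python3 - <<'E'
from h import *
C={n:r.capture(n) for n in("scene","top")}
obs=[]
for n,c in C.items():
    s,ce=red(c,(195,140,285,195) if n=="scene" else (235,165,310,235)); print(n,s,ce); obs.append((c,s))
    d=r.trace("wheel_hub",n)[0]
    m=d["pixels"]&(c["frame"].max(2)<70)
    pts=np.argwhere(m)[:,::-1].astype(np.int32); h=cv2.convexHull(pts); e=cv2.fitEllipse(h); print(n,"ellipse",e,"hub",ray(c,*e[0],.232))
    cv2.imwrite(f"pics/{n}c.png",cv2.resize(c["frame"][130:250,180:310,::-1],(780,720)[:2],interpolation=cv2.INTER_CUBIC)[:600])
    print("handle alone",handle([obs[-1]]))
print(handle(obs))
# screw end: pixels picked by eye
c=C["top"]; print("screw",ray(c,268.8,199,.262), "scene screw",ray(C["scene"],377/1.5625,258/1.5625,.264))
E
```

```text
scene [209 154   9  18 103] [213.2913 163.1359]
scene ellipse ((241.32785034179688, 171.39306640625), (47.96231460571289, 57.31632614135742), 86.21902465820312) hub [ 0.5468 -0.0296]
handle alone (array([ 0.5582, -0.1039]), array([-0.6625,  0.7059, -0.3915,  0.3785]))
top [289 192   5   3   7] [290.8571 193.    ]
top ellipse ((267.71636962890625, 202.10226440429688), (41.47434997558594, 46.96690368652344), 104.34542846679688) hub [ 0.53  -0.027]
handle alone (array([ 0.5547, -0.0992]), array([-1.6741,  1.4423, -2.5956,  3.7413]))
(array([ 0.5581, -0.1028]), array([-0.2863,  1.067 , -0.3381,  0.4322, -0.5221,  2.6422, -3.6649,
        2.7114]))
screw [ 0.5364 -0.03  ] scene screw [ 0.5487 -0.0276]
```

View pics/topc.png

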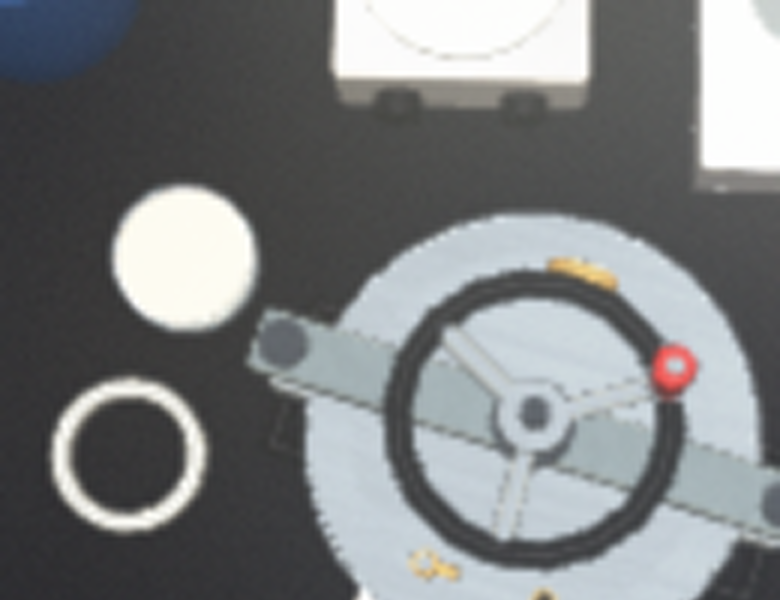

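The crop (6x, origin (180,130)) shows the rim centre at (535,418), which is full-frame (268.7,199.2), and the handle top at (675,369), which is (292,191).

```bash
python3 - <<'E'
from h import *
c=r.capture("top"); s=r.capture("scene")
hub=ray(c,268.7,199.2,.232); ha=ray(c,292,191,.293); print("top hub",hub,"screw",ray(c,268.7,198.2,.262),"handle",ha,np.linalg.norm(ha-hub))
# overlay predicted rim and handle on both
for n,k,o in(("scene",s,(180,120)),("top",c,(210,150))):
    im=cv2.resize(k["frame"][o[1]:o[1]+90,o[0]:o[0]+120,::-1],None,fx=6,fy=6,interpolation=cv2.INTER_CUBIC)
    a=np.linspace(0,2*np.pi,90)
    for P,col in((np.c_[hub[0]+.083*np.cos(a),hub[1]+.083*np.sin(a),0*a+.226],(0,255,0)),(np.c_[ha[0]+.011*np.cos(a),ha[1]+.011*np.sin(a),0*a+.293],(255,255,0)),(np.c_[ha[0]+.011*np.cos(a),ha[1]+.011*np.sin(a),0*a+.238],(255,0,0))):
        q=((proj(k,P)-o+.5)*6).astype(np.int32); cv2.polylines(im,[q],True,col,1)
    cv2.imwrite(f"pics/ov_{n}.png",im)
E
```

```text
top hub [ 0.5396 -0.03  ] screw [ 0.5389 -0.0296] handle [ 0.5592 -0.101 ] 0.07366730681236545
```

View pics/ov_scene.png

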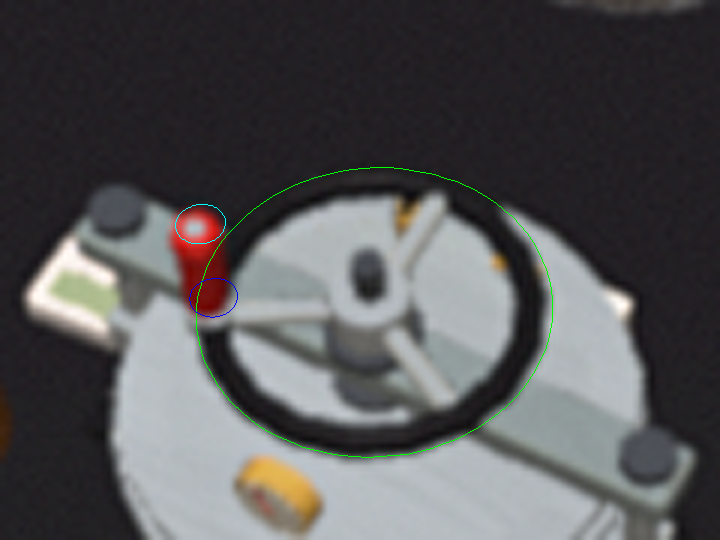

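The overlay agrees to about 2 mm: hub (0.540, -0.030), handle (0.559, -0.102), bearing about -75°. Plan: push with shut fingers at a fixed yaw, starting about 40° behind the handle.

Request:
{"method": "drive_tool", "body": {
  "commands": [
    {"hand":1,"tz":0.08},
    {"hand":1,"tz":0.16},
    {"hand":1,"tz":0.24},
    {"hand":1,"tz":0.29},
    {"hand":1,"tz":0.29,"tx":0.04,"ty":-0.07},
    {"hand":1,"tz":0.29,"tx":0.08,"ty":-0.14},
    {"hand":1,"tz":0.29,"tx":0.12,"ty":-0.21},
    {"hand":1,"tz":0.29,"tx":0.16,"ty":-0.28},
    {"hand":1,"tz":0.29,"tx":0.2,"ty":-0.35},
    {"hand":1,"tz":0.29,"tx":0.24,"ty":-0.42}
  ],
  "grip_force": 10
}}

```text
invalid input
```

Request:
{"method": "drive_tool", "body": {
  "commands": [
    {"hand":1,"tx":0,"ty":0,"tz":0.08,"turn":0},
    {"hand":1,"tx":0,"ty":0,"tz":0.16,"turn":0},
    {"hand":1,"tx":0,"ty":0,"tz":0.24,"turn":0},
    {"hand":1,"tx":0,"ty":0,"tz":0.29,"turn":0},
    {"hand":1,"tx":0.04,"ty":-0.07,"tz":0.29,"turn":0},
    {"hand":1,"tx":0.08,"ty":-0.14,"tz":0.29,"turn":0},
    {"hand":1,"tx":0.12,"ty":-0.21,"tz":0.29,"turn":0},
    {"hand":1,"tx":0.16,"ty":-0.28,"tz":0.29,"turn":0},
    {"hand":1,"tx":0.2,"ty":-0.35,"tz":0.29,"turn":0},
    {"hand":1,"tx":0.24,"ty":-0.42,"tz":0.29,"turn":0}
  ],
  "grip_force": 10
}}

```text
time_s: 2.0
tcp_pos: [0.3891, 0.3752, 0.4009]
eef_rot: [-180.0, -0.0, -21.2]
contact_force: [0.5, 0.4, 0.1]
gripper_width: 0.0134
gripper_force: 0.0
```

Request:
{"method": "drive_tool", "body": {
  "commands": [
    {"hand":1,"tx":0.03,"ty":-0.07,"tz":0,"turn":0},
    {"hand":1,"tx":0.07,"ty":-0.14,"tz":0,"turn":0},
    {"hand":1,"tx":0.1,"ty":-0.21,"tz":0,"turn":0},
    {"hand":1,"tx":0.14,"ty":-0.28,"tz":0,"turn":0},
    {"hand":1,"tx":0.17,"ty":-0.35,"tz":0,"turn":0},
    {"hand":1,"tx":0.21,"ty":-0.42,"tz":0,"turn":0},
    {"hand":1,"tx":0.25,"ty":-0.5,"tz":0,"turn":0},
    {"hand":1,"tx":0.29,"ty":-0.58,"tz":0,"turn":0},
    {"hand":1,"tx":0.32,"ty":-0.66,"tz":0,"turn":0},
    {"hand":1,"tx":0.35,"ty":-0.73,"tz":0,"turn":0}
  ]
}}

```text
time_s: 3.0
tcp_pos: [0.5973, -0.059, 0.4008]
eef_rot: [-180.0, -0.0, -21.2]
contact_force: [1.1, 1.5, 0.7]
gripper_width: 0.0004
gripper_force: 0.0
```

```bash
python3 - <<'E'
from h import *
c=r.capture("scene"); s=r.get_state(); print(s["time_s"],s["tcp_pos"],s["joints"],s["gripper_width"])
cv2.imwrite("pics/near.png",cv2.resize(c["frame"][60:260,130:400,::-1],None,fx=2.9,fy=2.9))
E
```

```text
3.05 [ 0.599  -0.0648  0.3997] [ 12.4722  10.3558   8.7096   0.1243 -88.4598  56.0829] 0.00015517665689516758
```

View pics/near.png

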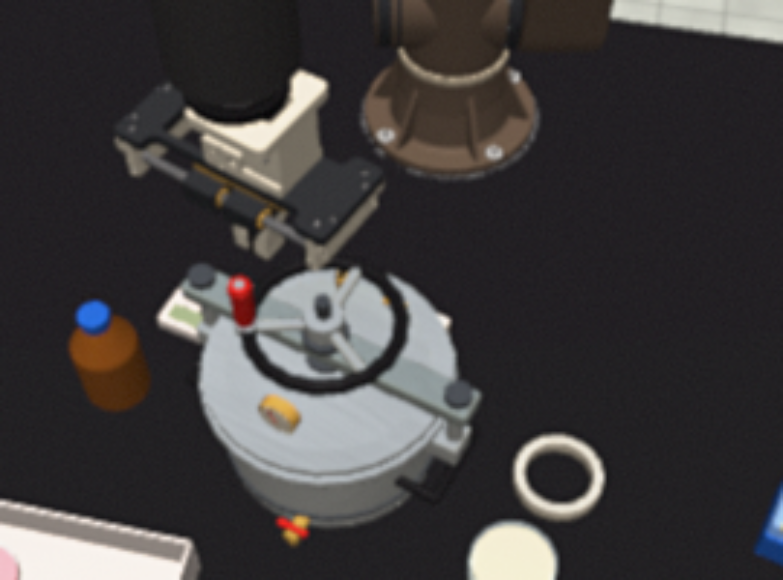

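The gripper is shut and sits above the wheel, behind the handle, with the fingertips near (260,245) in the picture. Now I'll descend.

Request:
{"method": "drive_tool", "body": {
  "commands": [
    {"hand":1,"tx":0,"ty":-0.01,"tz":0,"turn":0},
    {"hand":1,"tx":0,"ty":-0.01,"tz":-0.05,"turn":0},
    {"hand":1,"tx":0,"ty":-0.01,"tz":-0.1,"turn":0},
    {"hand":1,"tx":0,"ty":-0.01,"tz":-0.15,"turn":0},
    {"hand":1,"tx":0,"ty":-0.01,"tz":-0.19,"turn":0},
    {"hand":1,"tx":0,"ty":-0.01,"tz":-0.22,"turn":0},
    {"hand":1,"tx":0,"ty":-0.01,"tz":-0.24,"turn":0},
    {"hand":1,"tx":0,"ty":-0.01,"tz":-0.24,"turn":0}
  ]
}}

```text
time_s: 3.85
tcp_pos: [0.5961, -0.0623, 0.2553]
eef_rot: [179.9, 0.1, -21.2]
contact_force: [0.5, 0.6, 0.7]
gripper_width: 0.0002
gripper_force: 0.0
```

```bash
python3 - <<'E'
from h import *
c=r.capture("scene"); s=r.get_state(); print(s["time_s"],s["tcp_pos"],s["contact_force"],s["gripper_width"])
cv2.imwrite("pics/near2.png",cv2.resize(c["frame"][110:220,170:320,::-1],None,fx=5,fy=5))
# pusher targets: theta (world deg) from start, clockwise
for t in range(-35,-35-430,-10):
    a=np.radians(t); print(t,(np.array([.540+.075*np.cos(a),-.0305+.075*np.sin(a)])).round(4),end="; ")
E
```

```text
3.9 [ 0.5968 -0.0625  0.2567] [-0.2964  0.2394 -0.5828] 2.836027779568593e-05
-35 [ 0.6014 -0.0735]; -45 [ 0.593  -0.0835]; -55 [ 0.583  -0.0919]; -65 [ 0.5717 -0.0985]; -75 [ 0.5594 -0.1029]; -85 [ 0.5465 -0.1052]; -95 [ 0.5335 -0.1052]; -105 [ 0.5206 -0.1029]; -115 [ 0.5083 -0.0985]; -125 [ 0.497  -0.0919]; -135 [ 0.487  -0.0835]; -145 [ 0.4786 -0.0735]; -155 [ 0.472  -0.0622]; -165 [ 0.4676 -0.0499]; -175 [ 0.4653 -0.037 ]; -185 [ 0.4653 -0.024 ]; -195 [ 0.4676 -0.0111]; -205 [0.472  0.0012]; -215 [0.4786 0.0125]; -225 [0.487  0.0225]; -235 [0.497  0.0309]; -245 [0.5083 0.0375]; -255 [0.5206 0.0419]; -265 [0.5335 0.0442]; -275 [0.5465 0.0442]; -285 [0.5594 0.0419]; -295 [0.5717 0.0375]; -305 [0.583  0.0309]; -315 [0.593  0.0225]; -325 [0.6014 0.0125]; -335 [0.608  0.0012]; -345 [ 0.6124 -0.0111]; -355 [ 0.6147 -0.024 ]; -365 [ 0.6147 -0.037 ]; -375 [ 0.6124 -0.0499]; -385 [ 0.608  -0.0622]; -395 [ 0.6014 -0.0735]; -405 [ 0.593  -0.0835]; -415 [ 0.583  -0.0919]; -425 [ 0.5717 -0.0985]; -435 [ 0.5594 -0.1029]; -445 [ 0.5465 -0.1052]; -455 [ 0.5335 -0.1052];
```

View pics/near2.png

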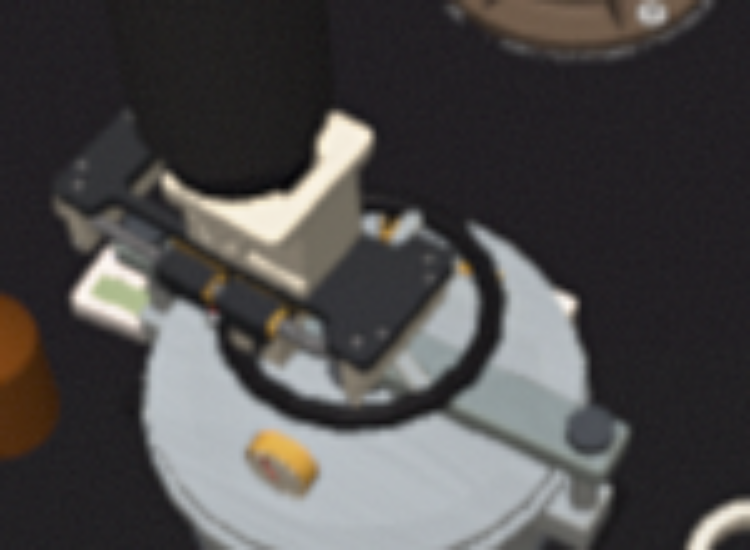

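Fingers are down at z 0.256 beside the handle, touching nothing. Next a slow approach to first contact.

Request:
{"method": "drive_tool", "body": {
  "commands": [
    {"hand":1,"tx":0,"ty":-0.007,"tz":0,"turn":0},
    {"hand":1,"tx":0,"ty":-0.014,"tz":0,"turn":0},
    {"hand":1,"tx":-0.001,"ty":-0.021,"tz":0,"turn":0},
    {"hand":1,"tx":-0.003,"ty":-0.028,"tz":0,"turn":0},
    {"hand":1,"tx":-0.006,"ty":-0.035,"tz":0,"turn":0},
    {"hand":1,"tx":-0.009,"ty":-0.038,"tz":0,"turn":0},
    {"hand":1,"tx":-0.012,"ty":-0.041,"tz":0,"turn":0},
    {"hand":1,"tx":-0.014,"ty":-0.043,"tz":0,"turn":0},
    {"hand":1,"tx":-0.016,"ty":-0.045,"tz":0,"turn":0},
    {"hand":1,"tx":-0.016,"ty":-0.045,"tz":0,"turn":0}
  ]
}}

```text
time_s: 4.9
tcp_pos: [0.5881, -0.0899, 0.2568]
eef_rot: [-180.0, -0.1, -21.2]
contact_force: [4.9, -0.3, -1.5]
gripper_width: 0.0004
gripper_force: 2.4
```

Contact at (0.588,-0.090), about 5 N. I'll tabulate the arc in the move units.

```bash
python3 - <<'E'
import numpy as np
H=np.array([.540,-.0305]); p=np.array([.587,-.0895]); t0=-51.5
for k in range(12):
    n=10
    a=np.radians(t0-30*k-3*np.arange(1,n+1)); q=H+.075*np.c_[np.cos(a),np.sin(a)]
    d=np.rint((q-p)/.6*1000)/1000; p=p+d[-1]*.6
    print(k+1," ".join(f"{x:g},{y:g}" for x,y in d),"->",p.round(4))
E
```

```text
1 -0.006,-0.003 -0.011,-0.007 -0.017,-0.01 -0.023,-0.014 -0.028,-0.016 -0.035,-0.019 -0.041,-0.021 -0.047,-0.023 -0.053,-0.024 -0.06,-0.025 -> [ 0.551  -0.1045]
2 -0.006,-0.001 -0.013,-0.002 -0.019,-0.002 -0.026,-0.001 -0.032,-0.001 -0.039,0 -0.045,0.001 -0.052,0.003 -0.058,0.005 -0.064,0.007 -> [ 0.5126 -0.1003]
3 -0.006,0.003 -0.012,0.005 -0.018,0.009 -0.023,0.012 -0.029,0.016 -0.034,0.02 -0.039,0.024 -0.043,0.029 -0.048,0.034 -0.052,0.039 -> [ 0.4814 -0.0769]
4 -0.004,0.005 -0.008,0.01 -0.011,0.016 -0.014,0.022 -0.017,0.027 -0.019,0.034 -0.022,0.04 -0.023,0.046 -0.025,0.052 -0.026,0.059 -> [ 0.4658 -0.0415]
5 -0.001,0.006 -0.001,0.013 -0.001,0.019 -0.001,0.026 -0.001,0.032 0,0.039 0.002,0.045 0.003,0.052 0.005,0.058 0.007,0.064 -> [ 0.47   -0.0031]
6 0.003,0.006 0.006,0.012 0.009,0.018 0.012,0.023 0.016,0.029 0.02,0.034 0.025,0.039 0.029,0.043 0.034,0.048 0.039,0.052 -> [0.4934 0.0281]
7 0.005,0.004 0.011,0.008 0.016,0.011 0.022,0.014 0.028,0.017 0.034,0.019 0.04,0.022 0.046,0.023 0.053,0.025 0.059,0.026 -> [0.5288 0.0437]
8 0.007,0.001 0.013,0.001 0.02,0.001 0.026,0.001 0.033,0.001 0.039,-0 0.046,-0.002 0.052,-0.003 0.058,-0.005 0.064,-0.007 -> [0.5672 0.0395]
9 0.007,-0.003 0.012,-0.006 0.018,-0.009 0.024,-0.012 0.029,-0.016 0.034,-0.02 0.039,-0.025 0.044,-0.029 0.048,-0.034 0.052,-0.039 -> [0.5984 0.0161]
10 0.004,-0.005 0.008,-0.011 0.011,-0.016 0.015,-0.022 0.017,-0.028 0.02,-0.034 0.022,-0.04 0.024,-0.046 0.025,-0.053 0.026,-0.059 -> [ 0.614  -0.0193]
11 0.001,-0.007 0.002,-0.013 0.002,-0.02 0.001,-0.026 0.001,-0.033 -0,-0.039 -0.001,-0.046 -0.003,-0.052 -0.005,-0.058 -0.007,-0.064 -> [ 0.6098 -0.0577]
12 -0.003,-0.007 -0.005,-0.012 -0.009,-0.018 -0.012,-0.024 -0.016,-0.029 -0.02,-0.034 -0.024,-0.039 -0.029,-0.044 -0.034,-0.048 -0.039,-0.052 -> [ 0.5864 -0.0889]
```

Request:
{"method": "drive_tool", "body": {
  "commands": [
    {"hand":1,"tx":-0.006,"ty":-0.003,"tz":0,"turn":0},
    {"hand":1,"tx":-0.011,"ty":-0.007,"tz":0,"turn":0},
    {"hand":1,"tx":-0.017,"ty":-0.01,"tz":0,"turn":0},
    {"hand":1,"tx":-0.023,"ty":-0.014,"tz":0,"turn":0},
    {"hand":1,"tx":-0.028,"ty":-0.016,"tz":0,"turn":0},
    {"hand":1,"tx":-0.035,"ty":-0.019,"tz":0,"turn":0},
    {"hand":1,"tx":-0.041,"ty":-0.021,"tz":0,"turn":0},
    {"hand":1,"tx":-0.047,"ty":-0.023,"tz":0,"turn":0},
    {"hand":1,"tx":-0.053,"ty":-0.024,"tz":0,"turn":0},
    {"hand":1,"tx":-0.06,"ty":-0.025,"tz":0,"turn":0}
  ]
}}

```text
time_s: 5.9
tcp_pos: [0.5512, -0.1051, 0.2567]
eef_rot: [-180.0, -0.0, -21.2]
contact_force: [4.1, -2.0, -0.8]
gripper_width: 0.0007
gripper_force: 2.4
```

Request:
{"method": "drive_tool", "body": {
  "commands": [
    {"hand":1,"tx":-0.006,"ty":-0.001,"tz":0,"turn":0},
    {"hand":1,"tx":-0.013,"ty":-0.002,"tz":0,"turn":0},
    {"hand":1,"tx":-0.019,"ty":-0.002,"tz":0,"turn":0},
    {"hand":1,"tx":-0.026,"ty":-0.001,"tz":0,"turn":0},
    {"hand":1,"tx":-0.032,"ty":-0.001,"tz":0,"turn":0},
    {"hand":1,"tx":-0.039,"ty":0,"tz":0,"turn":0},
    {"hand":1,"tx":-0.045,"ty":0.001,"tz":0,"turn":0},
    {"hand":1,"tx":-0.052,"ty":0.003,"tz":0,"turn":0},
    {"hand":1,"tx":-0.058,"ty":0.005,"tz":0,"turn":0},
    {"hand":1,"tx":-0.064,"ty":0.007,"tz":0,"turn":0}
  ]
}}

```text
time_s: 6.9
tcp_pos: [0.513, -0.1004, 0.2567]
eef_rot: [-180.0, -0.0, -21.2]
contact_force: [5.5, -1.1, -1.0]
gripper_width: 0.0002
gripper_force: 2.6
```

Request:
{"method": "drive_tool", "body": {
  "commands": [
    {"hand":1,"tx":-0.006,"ty":0.003,"tz":0,"turn":0},
    {"hand":1,"tx":-0.012,"ty":0.005,"tz":0,"turn":0},
    {"hand":1,"tx":-0.018,"ty":0.009,"tz":0,"turn":0},
    {"hand":1,"tx":-0.023,"ty":0.012,"tz":0,"turn":0},
    {"hand":1,"tx":-0.029,"ty":0.016,"tz":0,"turn":0},
    {"hand":1,"tx":-0.034,"ty":0.02,"tz":0,"turn":0},
    {"hand":1,"tx":-0.039,"ty":0.024,"tz":0,"turn":0},
    {"hand":1,"tx":-0.043,"ty":0.029,"tz":0,"turn":0},
    {"hand":1,"tx":-0.048,"ty":0.034,"tz":0,"turn":0},
    {"hand":1,"tx":-0.052,"ty":0.039,"tz":0,"turn":0}
  ]
}}

```text
time_s: 7.9
tcp_pos: [0.482, -0.0773, 0.2567]
eef_rot: [-180.0, -0.1, -21.2]
contact_force: [5.6, -2.9, -2.0]
gripper_width: 0.0008
gripper_force: 3.6
```

Request:
{"method": "drive_tool", "body": {
  "commands": [
    {"hand":1,"tx":-0.004,"ty":0.005,"tz":0,"turn":0},
    {"hand":1,"tx":-0.008,"ty":0.01,"tz":0,"turn":0},
    {"hand":1,"tx":-0.011,"ty":0.016,"tz":0,"turn":0},
    {"hand":1,"tx":-0.014,"ty":0.022,"tz":0,"turn":0},
    {"hand":1,"tx":-0.017,"ty":0.027,"tz":0,"turn":0},
    {"hand":1,"tx":-0.019,"ty":0.034,"tz":0,"turn":0},
    {"hand":1,"tx":-0.022,"ty":0.04,"tz":0,"turn":0},
    {"hand":1,"tx":-0.023,"ty":0.046,"tz":0,"turn":0},
    {"hand":1,"tx":-0.025,"ty":0.052,"tz":0,"turn":0},
    {"hand":1,"tx":-0.026,"ty":0.059,"tz":0,"turn":0}
  ]
}}

```text
time_s: 8.9
tcp_pos: [0.4653, -0.042, 0.2562]
eef_rot: [180.0, 0.1, -21.3]
contact_force: [-1.2, -4.9, -3.1]
gripper_width: 0.0009
gripper_force: 2.1
```

```bash
python3 - <<'E'
from h import *
ims=[]
for n,o in(("scene",(170,110)),("top",(200,140))):
    c=r.capture(n); ims.append(cv2.resize(c["frame"][o[1]:o[1]+110,o[0]:o[0]+130,::-1],(400,338),interpolation=cv2.INTER_CUBIC))
cv2.imwrite("pics/mid.png",np.hstack(ims)); print(r.get_state()["contact_force"])
E
```

```text
[-1.7135 -1.5738 -1.9679]
```

View pics/mid.png

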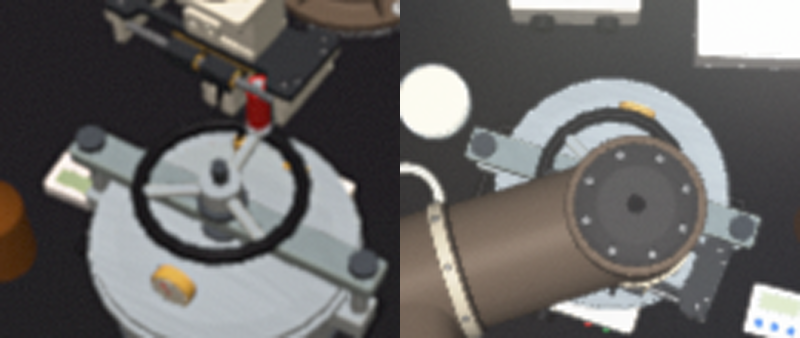

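The left half shows the red handle at (258,100), moved round to the robot side just ahead of the fingers. The push is working, so I'll carry on.

Request:
{"method": "drive_tool", "body": {
  "commands": [
    {"hand":1,"tx":-0.001,"ty":0.006,"tz":0,"turn":0},
    {"hand":1,"tx":-0.001,"ty":0.013,"tz":0,"turn":0},
    {"hand":1,"tx":-0.001,"ty":0.019,"tz":0,"turn":0},
    {"hand":1,"tx":-0.001,"ty":0.026,"tz":0,"turn":0},
    {"hand":1,"tx":-0.001,"ty":0.032,"tz":0,"turn":0},
    {"hand":1,"tx":0,"ty":0.039,"tz":0,"turn":0},
    {"hand":1,"tx":0.002,"ty":0.045,"tz":0,"turn":0},
    {"hand":1,"tx":0.003,"ty":0.052,"tz":0,"turn":0},
    {"hand":1,"tx":0.005,"ty":0.058,"tz":0,"turn":0},
    {"hand":1,"tx":0.007,"ty":0.064,"tz":0,"turn":0}
  ]
}}

```text
time_s: 10.0
tcp_pos: [0.4705, -0.0034, 0.2567]
eef_rot: [180.0, -0.0, -21.2]
contact_force: [-1.6, -5.6, 1.2]
gripper_width: 0.0003
gripper_force: 2.6
```

Request:
{"method": "drive_tool", "body": {
  "commands": [
    {"hand":1,"tx":0.003,"ty":0.006,"tz":0,"turn":0},
    {"hand":1,"tx":0.006,"ty":0.012,"tz":0,"turn":0},
    {"hand":1,"tx":0.009,"ty":0.018,"tz":0,"turn":0},
    {"hand":1,"tx":0.012,"ty":0.023,"tz":0,"turn":0},
    {"hand":1,"tx":0.016,"ty":0.029,"tz":0,"turn":0},
    {"hand":1,"tx":0.02,"ty":0.034,"tz":0,"turn":0},
    {"hand":1,"tx":0.025,"ty":0.039,"tz":0,"turn":0},
    {"hand":1,"tx":0.029,"ty":0.043,"tz":0,"turn":0},
    {"hand":1,"tx":0.034,"ty":0.048,"tz":0,"turn":0},
    {"hand":1,"tx":0.039,"ty":0.052,"tz":0,"turn":0}
  ]
}}

```text
time_s: 11.0
tcp_pos: [0.4936, 0.0281, 0.2565]
eef_rot: [-180.0, 0.0, -21.2]
contact_force: [-4.0, -1.5, 0.7]
gripper_width: 0.0007
gripper_force: 2.3
```

Request:
{"method": "drive_tool", "body": {
  "commands": [
    {"hand":1,"tx":0.005,"ty":0.004,"tz":0,"turn":0},
    {"hand":1,"tx":0.011,"ty":0.008,"tz":0,"turn":0},
    {"hand":1,"tx":0.016,"ty":0.011,"tz":0,"turn":0},
    {"hand":1,"tx":0.022,"ty":0.014,"tz":0,"turn":0},
    {"hand":1,"tx":0.028,"ty":0.017,"tz":0,"turn":0},
    {"hand":1,"tx":0.034,"ty":0.019,"tz":0,"turn":0},
    {"hand":1,"tx":0.04,"ty":0.022,"tz":0,"turn":0},
    {"hand":1,"tx":0.046,"ty":0.023,"tz":0,"turn":0},
    {"hand":1,"tx":0.053,"ty":0.025,"tz":0,"turn":0},
    {"hand":1,"tx":0.059,"ty":0.026,"tz":0,"turn":0}
  ]
}}

```text
time_s: 12.0
tcp_pos: [0.5295, 0.0433, 0.2564]
eef_rot: [180.0, 0.0, -21.3]
contact_force: [-4.5, 0.8, -1.8]
gripper_width: 0.0005
gripper_force: 2.3
```

Request:
{"method": "drive_tool", "body": {
  "commands": [
    {"hand":1,"tx":0.007,"ty":0.001,"tz":0,"turn":0},
    {"hand":1,"tx":0.013,"ty":0.001,"tz":0,"turn":0},
    {"hand":1,"tx":0.02,"ty":0.001,"tz":0,"turn":0},
    {"hand":1,"tx":0.026,"ty":0.001,"tz":0,"turn":0},
    {"hand":1,"tx":0.033,"ty":0.001,"tz":0,"turn":0},
    {"hand":1,"tx":0.039,"ty":0,"tz":0,"turn":0},
    {"hand":1,"tx":0.046,"ty":-0.002,"tz":0,"turn":0},
    {"hand":1,"tx":0.052,"ty":-0.003,"tz":0,"turn":0},
    {"hand":1,"tx":0.058,"ty":-0.005,"tz":0,"turn":0},
    {"hand":1,"tx":0.064,"ty":-0.007,"tz":0,"turn":0}
  ]
}}

```text
time_s: 13.0
tcp_pos: [0.5673, 0.0384, 0.2565]
eef_rot: [179.9, 0.0, -21.3]
contact_force: [-5.5, 0.5, 0.3]
gripper_width: 0.0005
gripper_force: 3.1
```

Request:
{"method": "drive_tool", "body": {
  "commands": [
    {"hand":1,"tx":0.007,"ty":-0.003,"tz":0,"turn":0},
    {"hand":1,"tx":0.012,"ty":-0.006,"tz":0,"turn":0},
    {"hand":1,"tx":0.018,"ty":-0.009,"tz":0,"turn":0},
    {"hand":1,"tx":0.024,"ty":-0.012,"tz":0,"turn":0},
    {"hand":1,"tx":0.029,"ty":-0.016,"tz":0,"turn":0},
    {"hand":1,"tx":0.034,"ty":-0.02,"tz":0,"turn":0},
    {"hand":1,"tx":0.039,"ty":-0.025,"tz":0,"turn":0},
    {"hand":1,"tx":0.044,"ty":-0.029,"tz":0,"turn":0},
    {"hand":1,"tx":0.048,"ty":-0.034,"tz":0,"turn":0},
    {"hand":1,"tx":0.052,"ty":-0.039,"tz":0,"turn":0}
  ]
}}

```text
time_s: 14.0
tcp_pos: [0.5982, 0.0153, 0.2565]
eef_rot: [180.0, 0.1, -21.3]
contact_force: [-7.6, 2.0, 0.0]
gripper_width: 0.0006
gripper_force: 4.0
```

Request:
{"method": "drive_tool", "body": {
  "commands": [
    {"hand":1,"tx":0.004,"ty":-0.005,"tz":0,"turn":0},
    {"hand":1,"tx":0.008,"ty":-0.011,"tz":0,"turn":0},
    {"hand":1,"tx":0.011,"ty":-0.016,"tz":0,"turn":0},
    {"hand":1,"tx":0.015,"ty":-0.022,"tz":0,"turn":0},
    {"hand":1,"tx":0.017,"ty":-0.028,"tz":0,"turn":0},
    {"hand":1,"tx":0.02,"ty":-0.034,"tz":0,"turn":0},
    {"hand":1,"tx":0.022,"ty":-0.04,"tz":0,"turn":0},
    {"hand":1,"tx":0.024,"ty":-0.046,"tz":0,"turn":0},
    {"hand":1,"tx":0.025,"ty":-0.053,"tz":0,"turn":0},
    {"hand":1,"tx":0.026,"ty":-0.059,"tz":0,"turn":0}
  ]
}}

```text
time_s: 15.0
tcp_pos: [0.615, -0.02, 0.2569]
eef_rot: [-180.0, -0.1, -21.2]
contact_force: [0.8, 4.5, -1.9]
gripper_width: 0.0005
gripper_force: 2.2
```

Request:
{"method": "drive_tool", "body": {
  "commands": [
    {"hand":1,"tx":0.001,"ty":-0.007,"tz":0,"turn":0},
    {"hand":1,"tx":0.002,"ty":-0.013,"tz":0,"turn":0},
    {"hand":1,"tx":0.002,"ty":-0.02,"tz":0,"turn":0},
    {"hand":1,"tx":0.001,"ty":-0.026,"tz":0,"turn":0},
    {"hand":1,"tx":0.001,"ty":-0.033,"tz":0,"turn":0},
    {"hand":1,"tx":0,"ty":-0.039,"tz":0,"turn":0},
    {"hand":1,"tx":-0.001,"ty":-0.046,"tz":0,"turn":0},
    {"hand":1,"tx":-0.003,"ty":-0.052,"tz":0,"turn":0},
    {"hand":1,"tx":-0.005,"ty":-0.058,"tz":0,"turn":0},
    {"hand":1,"tx":-0.007,"ty":-0.064,"tz":0,"turn":0}
  ]
}}

```text
time_s: 16.0
tcp_pos: [0.6103, -0.0584, 0.2569]
eef_rot: [-180.0, -0.0, -21.2]
contact_force: [1.3, 5.7, 2.2]
gripper_width: 0.0003
gripper_force: 2.8
```

Request:
{"method": "drive_tool", "body": {
  "commands": [
    {"hand":1,"tx":-0.003,"ty":-0.007,"tz":0,"turn":0},
    {"hand":1,"tx":-0.005,"ty":-0.012,"tz":0,"turn":0},
    {"hand":1,"tx":-0.009,"ty":-0.018,"tz":0,"turn":0},
    {"hand":1,"tx":-0.012,"ty":-0.024,"tz":0,"turn":0},
    {"hand":1,"tx":-0.016,"ty":-0.029,"tz":0,"turn":0},
    {"hand":1,"tx":-0.02,"ty":-0.034,"tz":0,"turn":0},
    {"hand":1,"tx":-0.024,"ty":-0.039,"tz":0,"turn":0},
    {"hand":1,"tx":-0.029,"ty":-0.044,"tz":0,"turn":0},
    {"hand":1,"tx":-0.032,"ty":-0.046,"tz":0,"turn":0},
    {"hand":1,"tx":-0.032,"ty":-0.046,"tz":0,"turn":0}
  ]
}}

```text
time_s: 17.0
tcp_pos: [0.5906, -0.0864, 0.2567]
eef_rot: [180.0, -0.0, -21.3]
contact_force: [3.2, 0.3, 0.4]
gripper_width: 0.0003
gripper_force: 1.7
```

Now back off, rise and look.

Request:
{"method": "drive_tool", "body": {
  "commands": [
    {"hand":1,"tx":0.015,"ty":0.015,"tz":0,"turn":0},
    {"hand":1,"tx":0.03,"ty":0.03,"tz":0,"turn":0},
    {"hand":1,"tx":0.03,"ty":0.03,"tz":0.06,"turn":0},
    {"hand":1,"tx":0.03,"ty":0.03,"tz":0.12,"turn":0},
    {"hand":1,"tx":0.03,"ty":0.03,"tz":0.18,"turn":0},
    {"hand":1,"tx":0.03,"ty":0.08,"tz":0.24,"turn":0},
    {"hand":1,"tx":0.03,"ty":0.15,"tz":0.24,"turn":0},
    {"hand":1,"tx":0.03,"ty":0.22,"tz":0.24,"turn":0},
    {"hand":1,"tx":0.03,"ty":0.29,"tz":0.24,"turn":0},
    {"hand":1,"tx":0.03,"ty":0.36,"tz":0.24,"turn":0}
  ]
}}

```text
time_s: 18.0
tcp_pos: [0.6086, 0.1326, 0.4001]
eef_rot: [179.9, 0.1, -21.2]
contact_force: [0.9, -0.3, 0.7]
gripper_width: 0.0006
gripper_force: 0.0
```

Request:
{"method": "drive_tool", "body": {
  "commands": [
    {"hand":1,"tx":0,"ty":0.07,"tz":0,"turn":0},
    {"hand":1,"tx":0,"ty":0.14,"tz":0,"turn":0},
    {"hand":1,"tx":-0.02,"ty":0.21,"tz":0,"turn":0},
    {"hand":1,"tx":-0.04,"ty":0.28,"tz":0,"turn":0},
    {"hand":1,"tx":-0.06,"ty":0.35,"tz":0,"turn":0},
    {"hand":1,"tx":-0.06,"ty":0.35,"tz":0,"turn":0}
  ]
}}

```text
time_s: 18.6
tcp_pos: [0.5709, 0.3457, 0.3983]
eef_rot: [179.8, 0.1, -21.0]
contact_force: [0.2, 0.0, -0.6]
gripper_width: 0.0007
gripper_force: 0.0
```

```bash
python3 - <<'E'
from h import *
ref={"scene":cv2.imread("pics/scene0.png"),"top":cv2.imread("pics/top0.png")}
ims=[]
for n,o in(("scene",(190,130)),("top",(235,165))):
    c=r.capture(n); f=c["frame"]
    s,ce=red(c,(185,130,285,195) if n=="scene" else (235,165,310,235)); print(n,s,ce)
    old=cv2.resize(ref[n],(512,384),interpolation=cv2.INTER_AREA)
    for g in(old,f[:,:,::-1]): ims.append(cv2.resize(g[o[1]:o[1]+70,o[0]:o[0]+80],(400,300),interpolation=cv2.INTER_CUBIC))
    d=cv2.absdiff(cv2.GaussianBlur(old,(3,3),0),cv2.GaussianBlur(np.ascontiguousarray(f[:,:,::-1]),(3,3),0)).max(2)>50
    nn,l,st,_=cv2.connectedComponentsWithStats(d.astype(np.uint8)); print([tuple(x) for x in st[1:] if x[4]>8])
    if n=="scene": print("handle(scene fit)",handle([(c,s)]))
cv2.imwrite("pics/end1.png",np.vstack([np.hstack(ims[:2]),np.hstack(ims[2:])]))
print(r.get_state()["time_s"],r.get_state()["tcp_pos"])
E
```

```text
scene [209 155   9  18 107] [213.4019 163.8598]
[(np.int32(280), np.int32(0), np.int32(27), np.int32(29), np.int32(522)), (np.int32(346), np.int32(0), np.int32(17), np.int32(3), np.int32(46)), (np.int32(410), np.int32(0), np.int32(102), np.int32(85), np.int32(5149)), (np.int32(306), np.int32(4), np.int32(52), np.int32(60), np.int32(1420)), (np.int32(256), np.int32(47), np.int32(13), np.int32(9), np.int32(89)), (np.int32(274), np.int32(84), np.int32(19), np.int32(6), np.int32(60)), (np.int32(491), np.int32(93), np.int32(21), np.int32(23), np.int32(335)), (np.int32(481), np.int32(99), np.int32(8), np.int32(4), np.int32(18)), (np.int32(457), np.int32(103), np.int32(8), np.int32(9), np.int32(41)), (np.int32(471), np.int32(104), np.int32(6), np.int32(3), np.int32(10)), (np.int32(382), np.int32(111), np.int32(72), np.int32(42), np.int32(1072)), (np.int32(474), np.int32(111), np.int32(36), np.int32(15), np.int32(92)), (np.int32(461), np.int32(114), np.int32(9), np.int32(12), np.int32(63)), (np.int32(497), np.int32(128), np.int32(13), np.int32(13), np.int32(75)), (np.int32(359), np.int32(130
[... 1260 characters left out ...]
), np.int32(34)), (np.int32(21), np.int32(271), np.int32(8), np.int32(5), np.int32(28)), (np.int32(0), np.int32(273), np.int32(28), np.int32(45), np.int32(338)), (np.int32(0), np.int32(286), np.int32(9), np.int32(9), np.int32(52)), (np.int32(237), np.int32(342), np.int32(16), np.int32(13), np.int32(34)), (np.int32(278), np.int32(345), np.int32(12), np.int32(25), np.int32(133)), (np.int32(242), np.int32(351), np.int32(6), np.int32(2), np.int32(10)), (np.int32(135), np.int32(352), np.int32(78), np.int32(32), np.int32(1498)), (np.int32(142), np.int32(364), np.int32(4), np.int32(5), np.int32(10)), (np.int32(227), np.int32(365), np.int32(7), np.int32(8), np.int32(26))]
18.7 [0.5722 0.3421 0.3993]
```

View pics/end1.png

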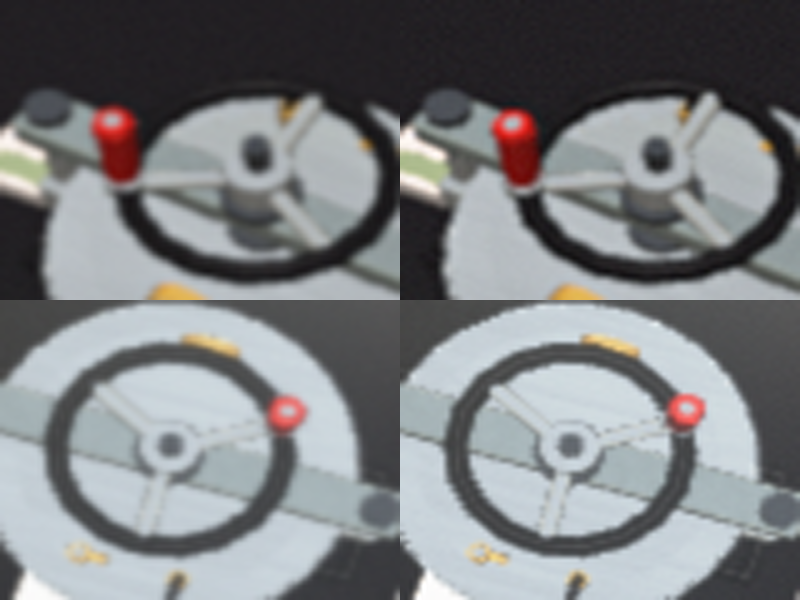

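Old views are on the left, new on the right. The handle is back at its place, about 2–2.5 mm (2°) short, and nothing else has moved. There's plenty of time, so I'll push it that last bit.

Request:
{"method": "drive_tool", "body": {
  "commands": [
    {"hand":1,"tx":0.01,"ty":-0.07,"tz":0,"turn":0},
    {"hand":1,"tx":0.02,"ty":-0.14,"tz":0,"turn":0},
    {"hand":1,"tx":0.03,"ty":-0.21,"tz":0,"turn":0},
    {"hand":1,"tx":0.04,"ty":-0.28,"tz":0,"turn":0},
    {"hand":1,"tx":0.06,"ty":-0.35,"tz":0,"turn":0},
    {"hand":1,"tx":0.06,"ty":-0.42,"tz":0,"turn":0},
    {"hand":1,"tx":0.06,"ty":-0.49,"tz":0,"turn":0},
    {"hand":1,"tx":0.06,"ty":-0.56,"tz":0,"turn":0},
    {"hand":1,"tx":0.06,"ty":-0.63,"tz":0,"turn":0},
    {"hand":1,"tx":0.06,"ty":-0.67,"tz":0,"turn":0}
  ]
}}

```text
time_s: 19.7
tcp_pos: [0.6082, -0.0656, 0.4009]
eef_rot: [180.0, 0.0, -21.4]
contact_force: [-0.1, 0.5, 1.2]
gripper_width: 0.0003
gripper_force: 0.0
```

Request:
{"method": "drive_tool", "body": {
  "commands": [
    {"hand":1,"tx":0,"ty":0,"tz":0,"turn":0},
    {"hand":1,"tx":0,"ty":0,"tz":0,"turn":0},
    {"hand":1,"tx":0,"ty":0,"tz":-0.05,"turn":0},
    {"hand":1,"tx":0,"ty":0,"tz":-0.1,"turn":0},
    {"hand":1,"tx":0,"ty":0,"tz":-0.15,"turn":0},
    {"hand":1,"tx":0,"ty":0,"tz":-0.19,"turn":0},
    {"hand":1,"tx":0,"ty":0,"tz":-0.22,"turn":0},
    {"hand":1,"tx":0,"ty":0,"tz":-0.24,"turn":0},
    {"hand":1,"tx":0,"ty":0,"tz":-0.24,"turn":0},
    {"hand":1,"tx":0,"ty":0,"tz":-0.24,"turn":0}
  ]
}}

```text
time_s: 20.7
tcp_pos: [0.6094, -0.0615, 0.2573]
eef_rot: [180.0, -0.0, -21.2]
contact_force: [0.3, -0.5, -0.0]
gripper_width: 0.0008
gripper_force: 0.0
```

Request:
{"method": "drive_tool", "body": {
  "commands": [
    {"hand":1,"tx":-0.004,"ty":-0.007,"tz":0,"turn":0},
    {"hand":1,"tx":-0.008,"ty":-0.014,"tz":0,"turn":0},
    {"hand":1,"tx":-0.013,"ty":-0.021,"tz":0,"turn":0},
    {"hand":1,"tx":-0.018,"ty":-0.028,"tz":0,"turn":0},
    {"hand":1,"tx":-0.023,"ty":-0.034,"tz":0,"turn":0},
    {"hand":1,"tx":-0.027,"ty":-0.038,"tz":0,"turn":0},
    {"hand":1,"tx":-0.03,"ty":-0.041,"tz":0,"turn":0},
    {"hand":1,"tx":-0.032,"ty":-0.043,"tz":0,"turn":0},
    {"hand":1,"tx":-0.034,"ty":-0.044,"tz":0,"turn":0},
    {"hand":1,"tx":-0.034,"ty":-0.044,"tz":0,"turn":0}
  ]
}}

```text
time_s: 21.7
tcp_pos: [0.5892, -0.0881, 0.2568]
eef_rot: [-180.0, -0.1, -21.2]
contact_force: [4.4, -0.6, -1.0]
gripper_width: 0.0006
gripper_force: 2.5
```

Request:
{"method": "drive_tool", "body": {
  "commands": [
    {"hand":1,"tx":0.015,"ty":0.015,"tz":0,"turn":0},
    {"hand":1,"tx":0.03,"ty":0.03,"tz":0,"turn":0},
    {"hand":1,"tx":0.03,"ty":0.03,"tz":0.06,"turn":0},
    {"hand":1,"tx":0.03,"ty":0.03,"tz":0.12,"turn":0},
    {"hand":1,"tx":0.03,"ty":0.03,"tz":0.18,"turn":0},
    {"hand":1,"tx":0.03,"ty":0.08,"tz":0.24,"turn":0},
    {"hand":1,"tx":0.03,"ty":0.15,"tz":0.24,"turn":0},
    {"hand":1,"tx":0.03,"ty":0.22,"tz":0.24,"turn":0},
    {"hand":1,"tx":0.03,"ty":0.29,"tz":0.24,"turn":0},
    {"hand":1,"tx":0.03,"ty":0.36,"tz":0.24,"turn":0}
  ]
}}

```text
time_s: 22.7
tcp_pos: [0.6062, 0.1303, 0.4004]
eef_rot: [180.0, 0.0, -21.2]
contact_force: [1.0, 0.5, 0.4]
gripper_width: 0.0005
gripper_force: 0.0
```

Request:
{"method": "drive_tool", "body": {
  "commands": [
    {"hand":1,"tx":0,"ty":0.07,"tz":0,"turn":0},
    {"hand":1,"tx":0,"ty":0.14,"tz":0,"turn":0},
    {"hand":1,"tx":-0.02,"ty":0.21,"tz":0,"turn":0},
    {"hand":1,"tx":-0.04,"ty":0.28,"tz":0,"turn":0},
    {"hand":1,"tx":-0.06,"ty":0.35,"tz":0,"turn":0},
    {"hand":1,"tx":-0.06,"ty":0.35,"tz":0,"turn":0},
    {"hand":1,"tx":-0.06,"ty":0.35,"tz":0,"turn":0},
    {"hand":1,"tx":-0.06,"ty":0.35,"tz":0,"turn":0}
  ]
}}

```text
time_s: 23.5
tcp_pos: [0.5706, 0.3378, 0.4003]
eef_rot: [179.9, 0.0, -21.2]
contact_force: [0.6, -0.4, 0.6]
gripper_width: 0.0005
gripper_force: 0.0
```

```bash
python3 - <<'E'
from h import *
for n in("scene","top"):
    c=r.capture(n)
    s,ce=red(c,(185,130,285,195) if n=="scene" else (235,165,310,235)); print(n,s,ce)
    if n=="scene": print("handle",handle([(c,s)])[0])
st=r.get_state(); print(st["time_s"],st["tcp_pos"],st["contact_force"])
E
```

```text
scene [209 155   9  18 102] [213.2549 163.7255]
handle [ 0.5614 -0.1029]
top [289 188   5   6   8] [290.375 191.125]
23.6 [0.5709 0.337  0.4007] [-1.2967  0.6272 -0.2453]
```

The handle is within about 1 mm (1°) of its start and the hand is clear, so I'm handing in.

```bash
python3 -c "
from plant import r
print(r.close_job())"
```

```text
the job is handed in; nothing more can be done
None
```

I pushed the hand wheel clockwise through one full turn using the outside of the shut fingers. The handle ended about 1–2 mm (roughly 1–2°) short of where it began, nothing else on the bench was seen to move, and the hand was clear when I handed the job in at 23.6 s.

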